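# Load the specimen carousel and bring the bottle to the front

### The arm

A 6-joint arm with a two-finger parallel gripper is mounted at the origin on the work surface. World frame = base frame: x ahead of the robot, y to its left, z up, the work surface at z = 0. Lengths are in m, angles in rad, forces in N, time in s.
With the tool pointing down it reaches from about 0.25 to 0.775 m from the base axis. Payload 4 kg.
Tool frame: the origin (TCP) lies at the centre of the arm's flange, where the gripper is bolted on; the fingertips stand 199 mm ahead of it and the grasp point (between the pads) lies 180 mm ahead of it (robot.tcp_to_tips is the distance from the TCP to the fingertips, in m); z points along the fingers, y is the line along which they close (so a half turn about z gives the same grasp; the last joint's range is limited). The gripper opens to 94 mm and grips with 3 to 60 N. Pads are 16 mm wide; open, the fingers measure 119 mm over their backs; the gripper's body (75 mm by 177 mm) begins 78 mm behind the grasp point.
Start: joints at [-1.235, 0.087, 1.371, -0, 1.684, -0.103], TCP at [0.234, -0.498, 0.405] pointing down, gripper open.
Joint ranges: [-3.1, 3.1], [-0.76, 2.03], [0.27, 2.55], [-1.08, 4.22], [0.17, 2.65], [-2.57, 2.57]. Speed limits (rad/s): [2.79, 2.79, 3.14, 3.14, 3.14, 3.14].

### API

Orientations are given as [roll, pitch, yaw] about the fixed x, y, z axes, in that order (R = Rz(yaw) Ry(pitch) Rx(roll)).
In Python, from bench import telemetry, snapshot, ticket, robot gives the robot as it stands.
- The arm moves only by the tool apply_moves, never from a script. Its argument "moves" is a list that holds one entry, the list of rows, each a list of 5 numbers: the shift along the tool's x, y, z in units of 50 mm (1.0 is 50 mm), then the turn about the tool's z in units of 10 degrees (1.0 is 10 degrees), then the closure, from 0 (fully open) to 1 (shut). A call has 1 to 10 rows; each row is the pose to reach, as a shift and turn from the pose commanded when the call began, along the tool's axes at that moment; what a row does not reach only later rows make up. A row lasts 1/8 s, in which the tool goes at most 62.5 mm and 10.7 degrees, less where a joint would pass 70% of its speed; a pose out of reach is approached as far as the arm can. A call with a gripper value outside its range is refused whole. The fingers move at their own pace and stop on an object; the grip force is fixed at half the most. Time passes only in rows, so rows that repeat a pose let the fingers close. It gives the time, the measured TCP pose, the force, the opening and the grip force at its end, in the units of the state.
- telemetry.get_obs(): the state, without advancing time (a new reading comes with each control period).
- snapshot(name): name is "side" or "top"; returns a dict with "image" (384x512x3 uint8, red, green, blue), "fovy" (degrees; the focal length in pixels is half the picture's height over the tangent of half this angle, whatever the lens; pixels are square), "cx", "cy" (the principal point, pixels), "D" ([k1, k2, p1, p2, k3] as OpenCV has them; the pictures are not rectified), "R" (3x3) and "t" (3): a world point X has camera coordinates R X + t. Camera axes: x right, y down, z forward; pixel columns grow to the right and rows downward; lengths in m; the calibration is good to about 2 mm. A picture is of the moment at which its call begins. There is no depth.
- ticket.close_job(): hands the job in; it is judged then, once.
The state is a dict: "time": time; "joint_positions": joint angles; "qvel": joint speeds; "joint_torque": joint torques, N m; "tool_pos": TCP position; "ee_rot": TCP orientation; "wrist_force": force on the tool from outside, world axes, zero at the start; "wrist_torque": the same for the moment, N m; "width": finger opening in m; "finger_force": force on a finger pad.
Only numpy, scipy, OpenCV 4.12 (cv2) and the standard library are available. Lean on these libraries where they do the work, as an engineer would, in place of code of your own. Each camera call takes 0.05 s, during which the arm holds its last target. There are 200 camera calls.

### The job

Stand the tall black bottle upright and centred on the empty raised seat of the specimen carousel and let go of it. Then grip the carousel's upright knob and turn the carousel until that bottle stands at the front, in line with the fixed pointer, and finish while still gripping the knob, holding the turntable still there. Keep the two short jars standing on their seats, and do not push the pump, brush or wash bottle about.

Things in the scene. Friction and masses are not known exactly. Their poses are not given: they have to be found in the camera images.
- bottle: Tall black plastic bottle to load, loose on the bench left (+y) of the carousel: round body 60 mm in diameter, 70 mm high, pale paper band, sloping shoulder, screw cap 42 mm in diameter from 86 mm up to the top at 115 mm. About 0.16 kg. Origin: centre of its underside; z up along its axis.
- turntable: Turning aluminium disc, 280 mm wide, its face 32 mm above the bench; a 24 mm wide hub stands 18 mm above it. Origin: on the upright turning axis, 20 mm above the bench; its -x axis points to the empty seat. Turns without limit either way, light friction (0.05 N m), stays where left. Three grey pedestals 85 mm from the axis, 120 degrees apart: one empty, two with short jars.
- empty_seat (a point): Centre of the cork top of the empty pedestal, the bottle's seat: a round post 44 mm in diameter, its top 25 mm above the disc and 57 mm above the bench; turns with the turntable (also once the bottle stands on it).
- knob: Upright black round grip near the disc's rim, to turn it by: 22 mm in diameter, 55 mm tall, spinning freely about its own upright axis on a 12 mm steel stem. Origin: centre of its underside, 67 mm above the bench (top: 122 mm). 115 mm from the turning axis; seen from above 60 degrees clockwise from the empty seat, midway to the next jar.
- front_spot (a point): Fixed point 57 mm above the bench, 85 mm from the turning axis, where the seat's centre must be when the bottle is at the front: on the line from the axis to the fixed pointer, a dark steel post 16 mm wide, 44 mm tall, 160 mm from the axis on the robot's side, with a small bright tab on top pointing at the axis.
- jar_a: One of two equal short black jars standing loose on the other two seats: 66 mm in diameter, 72 mm tall, about 0.18 kg. Origin: centre of its underside. To stay on its seat.
- jar_b: The other short black jar, as jar_a. To stay on its seat.
- pump: Bystander: small blue-grey air pump, a loose rounded box 85 x 125 x 50 mm, on the far left of the bench. Origin: centre of its underside. Leave alone.
- brush: Bystander: loose flat paint brush with wooden handle, 250 mm long, 66 mm wide, 18 mm thick, lying on the right of the bench. Origin: on its underside, about at its middle, its bristles along +x. Leave alone.
- wash_bottle: Bystander: loose translucent wash bottle with bent spout, 70 mm in diameter, 195 mm tall, on the far right of the bench. Origin: centre of its underside. Leave alone.
Mind the look-alikes: they are no part of the job. Leave any orange or pink look-alike of the bottle alone.

How it is judged:
On the way, in this order (a step that is already met when the one before it is completed fails the run):
1. the tall bottle stands on the empty seat, let go and at rest (horizontal distance between bottle and empty_seat below 0.012 m and z of bottle in the frame of empty_seat between -0.005 and 0.005 m and angle between bottle's own z axis and vertical below 0.1 rad and contact force between the fingers and bottle below 0.2 N and linear speed of bottle below 0.02 m/s), for 0.2 s.
2. the bottle has been turned to the front with the knob gripped (horizontal distance between bottle and empty_seat below 0.012 m and z of bottle in the frame of empty_seat between -0.005 and 0.005 m and angle between bottle's own z axis and vertical below 0.1 rad and contact force between the fingers and bottle below 0.2 N and horizontal distance between empty_seat and front_spot below 0.01 m and contact force between the fingers and knob above 4 N), for 0.2 s.
At the end, for the whole second after the job is handed in: Fingers grip the knob (over 4 N), turntable still (under 0.06 rad/s), its seat within 10 mm of the front spot; the bottle at rest, untouched, upright (0.1 rad) on that seat within 12 mm of its centre and 5 mm in height; both jars upright, undersides 50 to 65 mm up (all of step 2 and linear speed of bottle below 0.02 m/s and angular speed of turntable below 0.06 rad/s and height (world z) of jar_a between 0.05 and 0.065 m and angle between each of jar_a, jar_b's own z axis and vertical below 0.1 rad and height (world z) of jar_b between 0.05 and 0.065 m); the arm keeps its last pose, push and grip.
It fails at once if a bystander pushed more than 30 mm (distance of any of pump, brush, wash_bottle from where it was at the start of the episode above 0.03 m).
It fails at once if the bottle or a jar tipped over (angle between any of bottle, jar_a, jar_b's own z axis and vertical above 0.9 rad).
It also fails if it takes over 58 s, if anything falls off the work surface, if the arm or the gripper's body presses on something with over 40 N, if the wrist force passes 120 N, or if a joint passes its speed limit or range.

## Working session

There is one attempt and no reset: what is moved stays moved. The work goes in short steps, Python scripts to look and compute and a tool call to move; the robot and the scene stay as the last step left them, time stands still between calls to the robot, and variables do not carry over. Pictures are saved under pics/ and viewed, at most 12 in all, crops included, and the job is handed in when it is done.

Besides the shell and the picture viewer there is one more tool, called as name(argument=value, ...), one argument or row to a line, values as JSON. apply_moves: Moves the arm, as the interface text tells. Its arguments: {"type":"object","properties":{"moves":{"type":"array","items":{"type":"array","items":{"type":"array","items":{"type":"number"}}}}},"required":["moves"]}

```bash
mkdir -p pics
cat > h.py <<'E'
import numpy as np, cv2, json
from bench import telemetry, snapshot, ticket, robot
def K(s):
    f=s["image"].shape[0]/2/np.tan(np.radians(s["fovy"])/2)
    return np.array([[f,0,s["cx"]],[0,f,s["cy"]],[0,0,1.]])
def ray(s,uv):
    n=cv2.undistortPoints(np.array([[uv]],float),K(s),np.array(s["D"],float))[0,0]
    R=np.array(s["R"]);t=np.array(s["t"])
    return -R.T@t, R.T@np.array([n[0],n[1],1])
def onz(s,uv,z):
    c,d=ray(s,uv); return c+d*(z-c[2])/d[2]
def proj(s,X):
    r=cv2.Rodrigues(np.array(s["R"],float))[0]
    return cv2.projectPoints(np.array(X,float).reshape(-1,1,3),r,np.array(s["t"],float),K(s),np.array(s["D"],float))[0][:,0]
def save(s,n): cv2.imwrite(f"pics/{n}.png",cv2.cvtColor(s["image"],cv2.COLOR_RGB2BGR))
E
python3 - <<'E'
from h import *
for n in("top","side"):
    s=snapshot(n);save(s,n+"0");print(n,s["fovy"],s["cx"],s["cy"],s["D"],-np.array(s["R"]).T@s["t"])
print(telemetry.get_obs())
E
```

```text
top 57.766042548026064 251.97571406265163 185.57135022996167 [-0.08153029  0.          0.          0.          0.        ] [ 0.4408158  -0.01304787  1.11134846]
side 57.782856096317225 249.59305375099865 192.54593846436893 [-0.05959038  0.          0.          0.          0.        ] [ 0.4763148  -0.75822166  0.52590477]
{'time': 0.1, 'joint_positions': array([-1.23509000e+00,  8.78774589e-02,  1.37204916e+00, -2.97142756e-06,
        1.68359733e+00, -1.03064193e-01]), 'qvel': array([-0.00078944, -0.00130349, -0.00404839,  0.00068468,  0.00101661,
       -0.00129317]), 'joint_torque': array([ 2.06676777e-03, -3.41255736e+01, -3.03299797e+01,  7.21103651e-02,
        3.04861239e-02, -8.91326590e-05]), 'tool_pos': array([ 0.23363728, -0.4978069 ,  0.40365021]), 'ee_rot': array([-3.13967130e+00, -1.95757678e-04,  4.38770002e-01]), 'wrist_force': array([-0.00851468,  0.61691081,  0.07363595]), 'wrist_torque': array([ 0.00013317,  0.0366406 , -0.00191359]), 'finger_force': 0.0, 'width': 0.09414634972104026}
```

View pics/top0.png

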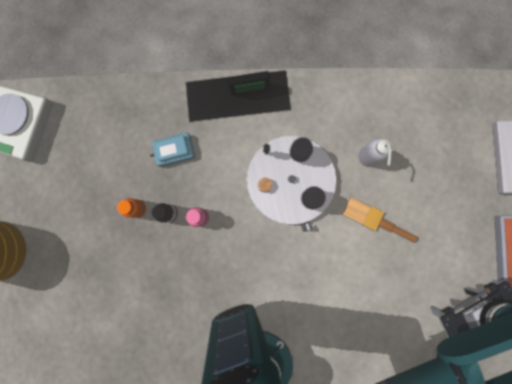

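View pics/side0.png

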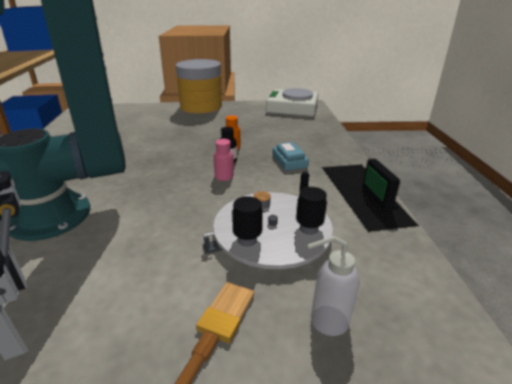

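The top view's up is +x and its left is +y. Three bottle-shaped things stand in a row: orange (130,208), black (163,212) and pink (197,217). The black one fits the description, because orange and pink are ruled out. The carousel is at about (292,180), its cork seat at (265,185), the knob at (267,149), the jars at (302,149) and (313,197), and the pointer at (307,227).

Run:
```python
from h import *
s=snapshot("top");im=s["image"]
g=im.max(2); hsv=cv2.cvtColor(im,cv2.COLOR_RGB2HSV)
def blobs(m,name,z,box):
    x0,y0,x1,y1=box; mm=np.zeros_like(m);mm[y0:y1,x0:x1]=m[y0:y1,x0:x1]
    n,l,st,c=cv2.connectedComponentsWithStats(mm.astype(np.uint8))
    for i in range(1,n):
        if st[i,4]>12: print(name,st[i],c[i].round(1),onz(s,c[i],z).round(4))
blobs(g<50,"cap",.115,(145,195,182,230))
blobs(g<50,"jar",.129,(285,130,335,215))
blobs(g<70,"knob",.122,(255,138,280,160))
blobs((hsv[...,1]>80),"cork",.057,(250,170,285,200))
blobs((g<110),"hub",.05,(283,170,300,190))
blobs((g<110),"post",.044,(296,215,325,240))
d=((g>185)&(hsv[...,1]<40)).astype(np.uint8);d[:130]=0;d[230:]=0;d[:,:240]=0;d[:,342:]=0
cs=max(cv2.findContours(d,0,1)[0],key=cv2.contourArea);h=cv2.convexHull(cs)
P=np.array([onz(s,p[0],.032)[:2] for p in h])
A=np.c_[2*P,np.ones(len(P))];q=np.linalg.lstsq(A,(P**2).sum(1),rcond=None)[0]
print("disc",q[:2],np.sqrt(q[2]+q[:2]@q[:2]))
a=cv2.resize(im[190:240,100:230],None,fx=6,fy=6,interpolation=2);a=a[:, :780]
b=cv2.resize(im[130:240,235:345],None,fx=5,fy=5,interpolation=2)
for n,i in(("cropA",a),("cropB",b)):cv2.imwrite(f"pics/{n}.png",i[...,::-1])
```

```text
cap [161 205  11  16  98] [166.8 212.9] [0.4684 0.2581 0.115 ]
knob [265 146   4   7  22] [266.3 148.6] [ 0.6508 -0.0313  0.122 ]
cork [259 178  13  13 130] [264.8 184.4] [ 0.5535 -0.0264  0.057 ]
hub [290 177   5   5  20] [291.9 179. ] [ 0.5702 -0.1098  0.05  ]
post [301 223   6   8  26] [303.4 226.8] [ 0.4239 -0.1424  0.044 ]
disc [ 0.57200082 -0.10712076] 0.13770149701031453
```

View pics/cropA.png

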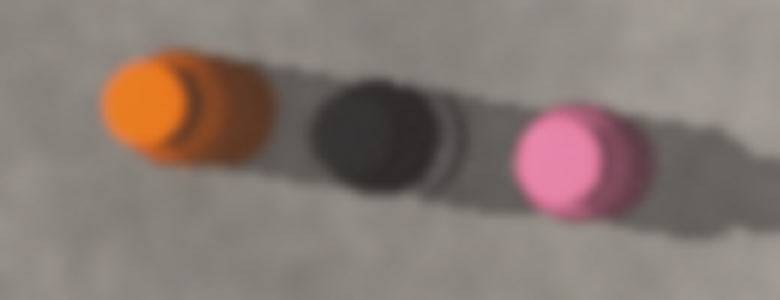

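View pics/cropB.png

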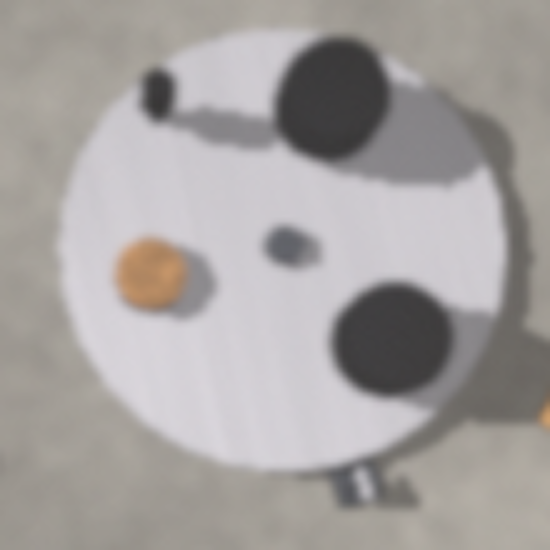

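Crop A shows the black-capped bottle between orange and pink, its cap centre at about crop (356,133), which is px (159,212). Crop B shows the empty cork seat, the knob, the jars and the pointer with its bright tab at about px (307,227).

Run:
```python
from h import *
s=snapshot("top");im=s["image"].astype(int);g=im.max(2);hsv=cv2.cvtColor(s["image"],cv2.COLOR_RGB2HSV)
sub=im[205:222,153:172].max(2);print(sub)
for z,uv in((.115,(158.9,211.7)),(.044,(307,226.6))):print(onz(s,uv,z).round(4))
# sanity: orange/pink caps centre line
n,l,st,c=cv2.connectedComponentsWithStats((g<75).astype(np.uint8)[130:215,280:335])
for i in range(1,n):
    if st[i,4]>100:
        p=c[i]+[280,130];print("jar",st[i],p.round(1),onz(s,p,.12).round(4))
t=snapshot("side");h2=t["image"].astype(int).max(2)
a=cv2.resize(t["image"][100:190,190:320],None,fx=6,fy=6,interpolation=2);cv2.imwrite("pics/sideA.png",a[...,::-1])
for X in ((.47,.277,.115),(.47,.277,.0)):print(proj(t,X),proj(s,X))
```

```text
[[ 94  90  83  74  64  58  54  53  51  49  48  49  51  53  54  60  68  80
   90]
 [ 89  79  69  62  57  54  52  52  51  50  48  48  48  48  48  49  52  60
   74]
 [ 79  68  60  57  55  55  54  54  53  52  50  48  47  48  48  47  48  52
   64]
 [ 70  60  56  54  55  55  54  54  53  54  51  50  47  46  47  47  47  48
   55]
 [ 63  56  55  55  55  55  55  54  54  54  53  51  48  47  47  47  47  48
   51]
 [ 61  55  55  55  55  55  55  54  54  55  53  52  48  45  47  46  47  47
   49]
 [ 58  56  55  56  54  54  54  54  55  54  54  52  49  46  46  47  47  46
   47]
 [ 57  55  55  55  55  54  54  55  54  54  55  52  49  46  47  47  47  47
   48]
 [ 58  55  55  55  55  55  54  54  54  54  53  52  48  47  46  47  46  47
   48]
 [ 59  56  54  54  54  55  55  54  55  54  54  50  48  46  47  47  47  47
   49]
 [ 62  57  55  54  54  54  54  55  55  53  53  50  48  46  47  47  46  47
   52]
 [ 68  59  56  55  55  54  55  54  54  52  51  48  46  47  47  46  47  47
   54]
 [ 79  68  60  56  55  55  53  54  53  51  48  47  47  46  47  47  47  50
   61]
 [ 88  79  67  58  54  53  53  52  50  49  47  48  46  47  47  46  49  57
   72]
 [ 96  90  80  70  60  55  52  49  51  48  47  47  48  47  48  50  56  67
   81]
 [111 108 100  92  80  68  60  55  52  51  50  50  50  52  56  63  71  78
   86]
 [129 128 122 120 111  99  86  74  68  65  64  65  65  70  80  86  89  89
   86]]
[0.4719 0.2815 0.115 ]
[ 0.4243 -0.1533  0.044 ]
jar [ 11   9  21  22 361] [301.1 149.6] [ 0.6469 -0.1321  0.12  ]
jar [ 23  58  22  20 344] [313.2 197.7] [ 0.5072 -0.163   0.12  ]
[[226.25362925 129.15599036]] [[160.42450903 212.35553054]]
[[227.37457524 161.77610537]] [[170.62385614 213.32466913]]
```

View pics/sideA.png

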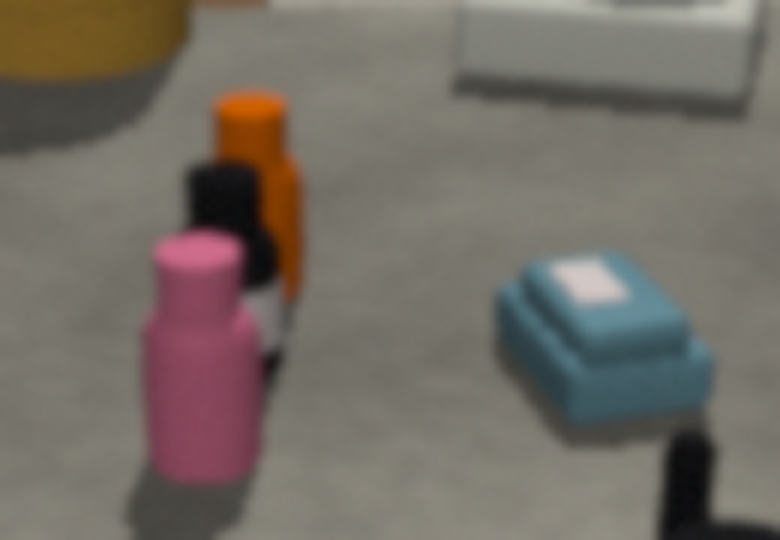

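apply_moves(
  moves=[
    [[10.97,-12.1,0,-6.5,0],[10.97,-12.1,0,-6.5,0],[10.97,-12.1,0,-6.5,0],[10.97,-12.1,0,-6.5,0],[10.97,-12.1,0,-6.5,0],[10.97,-12.1,0,-6.5,0],[10.97,-12.1,0,-6.5,0],[10.97,-12.1,0,-6.5,0],[10.97,-12.1,0,-6.5,0],[10.97,-12.1,0,-6.5,0]],
  ],
)

```text
time: 1.5
tool_pos: [0.4169, 0.1018, 0.4049]
ee_rot: [3.14, 0.0, 1.574]
wrist_force: [1.0, -1.0, -0.0]
width: 0.0942
finger_force: 0.0
```

```bash
cat >> h.py <<'E'
def go(X,yawdeg=None):
    o=telemetry.get_obs();y=o["ee_rot"][2];d=np.array(X)-o["tool_pos"]
    R=np.array([[np.cos(y),np.sin(y),0],[np.sin(y),-np.cos(y),0],[0,0,-1]])
    print("t",o["time"],"pos",o["tool_pos"].round(4),"rot",o["ee_rot"].round(4),"w",round(o["width"],4),"shift",(R.T@d/.05).round(3),"turn",None if yawdeg is None else round((np.degrees(y)-yawdeg)/10,3))
E
python3 -c "
from h import *
go((.473,.283,.404),90)"
```

```text
t 1.5 pos [0.4169 0.1018 0.4049] rot [3.1403e+00 3.0000e-04 1.5736e+00] w 0.0942 shift [3.621 1.132 0.018] turn 0.016
```

apply_moves(
  moves=[
    [[1.2,0.38,0,0,0],[2.4,0.76,0,0,0],[3.62,1.13,0,0,0],[3.62,1.13,0,0,0],[3.62,1.13,0,0,0]],
  ],
)

```text
time: 2.12
tool_pos: [0.4729, 0.2806, 0.4042]
ee_rot: [-3.141, 0.001, 1.574]
wrist_force: [0.0, 0.1, 0.8]
width: 0.094
finger_force: 0.0
```

Run:
```python
from h import *
go((.473,.283,.287),90)
s=snapshot("top");t=snapshot("side")
o=telemetry.get_obs();p=o["tool_pos"]
for z in (.205,):print(proj(s,(p[0],p[1],p[2]-.199)),proj(t,(p[0],p[1],p[2]-.199)))
a=cv2.resize(s["image"][150:250,80:230],None,fx=4,fy=4,interpolation=2)[:,:400]
b=cv2.resize(t["image"][60:190,170:270],None,fx=4,fy=4,interpolation=2)[:400]
m=max(a.shape[0],b.shape[0]);a=cv2.copyMakeBorder(a,0,m-a.shape[0],0,0,0);b=cv2.copyMakeBorder(b,0,m-b.shape[0],0,0,0)
cv2.imwrite("pics/above.png",np.hstack([a,b])[...,::-1])
```

```text
t 2.125 pos [0.4729 0.2806 0.4042] rot [-3.1406e+00  1.3000e-03  1.5737e+00] w 0.094 shift [4.800e-02 2.000e-03 2.344e+00] turn 0.017
[[149.65834292 210.33892364]] [[226.23780584 100.52863102]]
```

View pics/above.png

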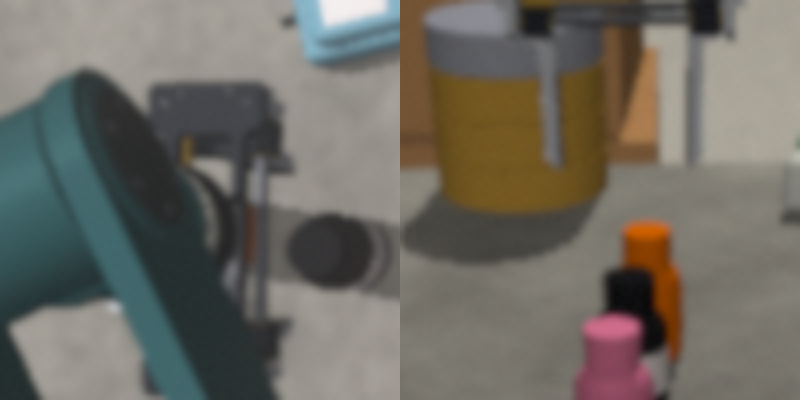

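The side crop shows the fingers straddling the black cap (fingers at about 550 and 693, cap at about 629). The alignment is good, so I descend.

apply_moves(
  moves=[
    [[0.05,0.02,0.8,0,0],[0.05,0.02,1.6,0,0],[0.05,0.02,2.1,0,0],[0.05,0.02,2.34,0,0],[0.05,0.02,2.34,0,0],[0.05,0.02,2.34,0,1],[0.05,0.02,2.34,0,1],[0.05,0.02,2.34,0,1],[0.05,0.02,2.34,0,1],[0.05,0.02,2.34,0,1]],
  ],
)

```text
time: 3.48
tool_pos: [0.474, 0.2833, 0.2877]
ee_rot: [3.142, 0.0, 1.573]
wrist_force: [-0.2, 0.4, -1.1]
width: 0.0474
finger_force: 0.0
```

apply_moves(
  moves=[
    [[0,0,0,0,1],[0,0,0,0,1],[0,0,0,0,1],[0,0,0,0,1]],
  ],
)

```text
time: 3.98
tool_pos: [0.474, 0.2832, 0.2876]
ee_rot: [-3.141, 0.0, 1.573]
wrist_force: [-0.7, 0.5, 0.2]
width: 0.0415
finger_force: 30.0
```

Run:
```python
from h import *
go((.473,.283,.287),90)
s=snapshot("top");t=snapshot("side")
a=cv2.resize(t["image"][60:190,170:290],None,fx=4,fy=4,interpolation=2)
cv2.imwrite("pics/grip.png",a[...,::-1]);print(proj(t,(.474,.2833,.107)),proj(t,(.474,.2833,.115)))
```

```text
t 3.975 pos [0.474  0.2832 0.2876] rot [-3.1413e+00  1.0000e-04  1.5733e+00] w 0.0415 shift [-0.005 -0.019  0.011] turn 0.014
[[227.58161735 130.75483987]] [[227.50564143 128.38316216]]
```

View pics/grip.png

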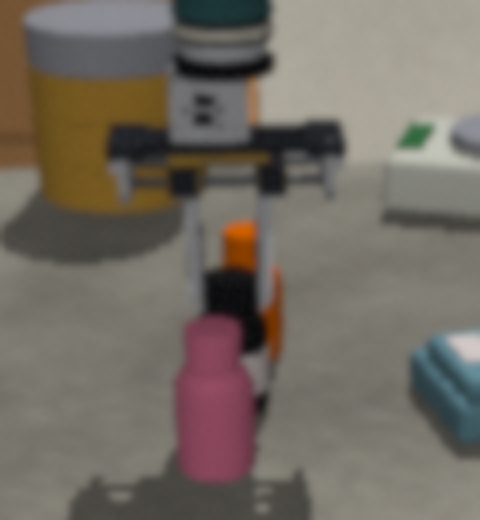

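Gripped at 41.5 mm and 30 N. Next I lift clear of the pink bottle and carry it over.

apply_moves(
  moves=[
    [[0,0,-0.4,0,1],[0,0,-1.1,0,1],[0,0,-1.9,0,1],[0,0,-2.6,0,1],[0,0,-2.9,0,1],[-0.4,0.1,-2.9,0,1],[-1.1,0.28,-2.9,0,1],[-1.8,0.46,-2.9,0,1],[-2.5,0.64,-2.9,0,1],[-3.1,0.8,-2.9,0,1]],
  ],
)

```text
time: 5.32
tool_pos: [0.5145, 0.1258, 0.4297]
ee_rot: [-3.137, 0.002, 1.572]
wrist_force: [0.5, 0.2, -2.1]
width: 0.0416
finger_force: 30.0
```

apply_moves(
  moves=[
    [[-0.6,0.15,0,0,1],[-1.2,0.31,0,0,1],[-1.8,0.46,0,0,1],[-2.4,0.62,0,0,1],[-2.8,0.72,0,0,1],[-3.06,0.78,0,0,1],[-3.06,0.78,0,0,1],[-3.06,0.78,0,0,1]],
  ],
)

```text
time: 6.32
tool_pos: [0.5537, -0.0239, 0.4327]
ee_rot: [-3.141, -0.0, 1.574]
wrist_force: [0.3, -0.0, -2.4]
width: 0.0415
finger_force: 30.0
```

Run:
```python
from h import *
go((.553,-.0246,.345),90)
s=snapshot("top");t=snapshot("side")
p=telemetry.get_obs()["tool_pos"]
print(proj(t,(p[0],p[1],p[2]-.287)),proj(t,(.553,-.0246,.057)),proj(t,(p[0],p[1],p[2]-.172)))
a=cv2.resize(t["image"][90:270,200:350],None,fx=3.3,fy=3.3,interpolation=2)
cv2.imwrite("pics/over.png",a[...,::-1])
# cork centroid in side view
hsv=cv2.cvtColor(t["image"],cv2.COLOR_RGB2HSV);m=((hsv[...,1]>80)&(hsv[...,0]<25)).astype(np.uint8);m[:175]=0;m[225:]=0;m[:,:235]=0;m[:,290:]=0
n,l,st,c=cv2.connectedComponentsWithStats(m)
for i in range(1,n):
    if st[i,4]>20:print(st[i],c[i])
```

```text
t 6.325 pos [ 0.5537 -0.0239  0.4327] rot [-3.1415e+00 -5.0000e-04  1.5742e+00] w 0.0415 shift [-0.013 -0.013  1.753] turn 0.019
[[261.90760709 163.4441323 ]] [[260.94426486 195.16145069]] [[262.97360624 117.06437361]]
[254 191  16  11 139] [261.70503597 195.81294964]
```

View pics/over.png

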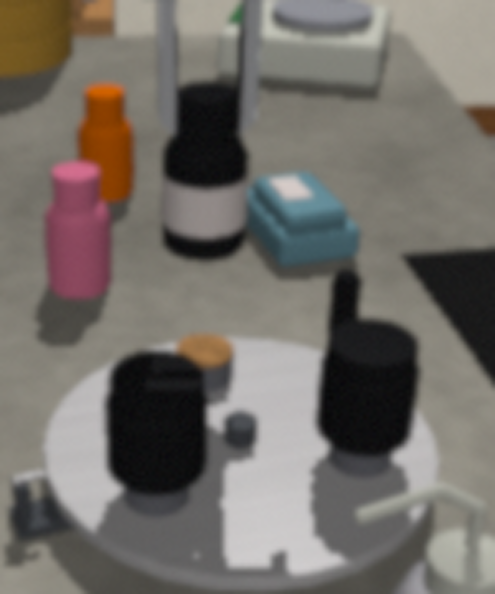

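The side crop shows the bottle's axis (crop x about 204.5) directly over the cork (205). I'll check y from the bottle's lower edge.

Run:
```python
from h import *
t=snapshot("side");p=telemetry.get_obs()["tool_pos"];z=p[2]-.2876
col=t["image"][155:178,262].max(1).astype(int);print(list(zip(range(155,178),col)))
a=np.linspace(0,6.28,200)
for dy in(-.006,-.003,0,.003,.006):
    c=proj(t,np.c_[p[0]+.03*np.cos(a),p[1]+dy+.03*np.sin(a),0*a+z]);print(dy,c[:,1].max(),c[:,0].min(),c[:,0].max())
```

```text
[(155, np.int64(144)), (156, np.int64(144)), (157, np.int64(145)), (158, np.int64(145)), (159, np.int64(145)), (160, np.int64(142)), (161, np.int64(125)), (162, np.int64(83)), (163, np.int64(38)), (164, np.int64(16)), (165, np.int64(16)), (166, np.int64(17)), (167, np.int64(26)), (168, np.int64(56)), (169, np.int64(92)), (170, np.int64(115)), (171, np.int64(123)), (172, np.int64(127)), (173, np.int64(130)), (174, np.int64(133)), (175, np.int64(134)), (176, np.int64(134)), (177, np.int64(135))]
-0.006 170.87364473435895 249.45158102711994 274.83830478347056
-0.003 170.25164579326295 249.37100944913217 274.6790911174045
0 169.63360629608067 249.2909349571567 274.5208506379012
0.003 169.01948927719621 249.21135304610712 274.3635746185522
0.006 168.40925822063875 249.13225926418437 274.20725443485355
```

apply_moves(
  moves=[
    [[-0.1,0,0.5,0,1],[-0.1,0,1.0,0,1],[-0.1,0,1.4,0,1],[-0.1,0,1.6,0,1],[-0.1,0,1.7,0,1],[-0.1,0,1.75,0,1],[-0.1,0,1.75,0,1],[-0.1,0,1.75,0,1]],
  ],
)

```text
time: 7.48
tool_pos: [0.5539, -0.0296, 0.3459]
ee_rot: [3.14, 0.0, 1.573]
wrist_force: [-0.6, -0.2, -1.6]
width: 0.041
finger_force: 30.0
```

Run:
```python
from h import *
go((.5537,-.029,.3446),90)
t=snapshot("side")
a=cv2.resize(t["image"][90:270,200:350],None,fx=3.3,fy=3.3,interpolation=2)
cv2.imwrite("pics/on.png",a[...,::-1])
```

```text
t 7.475 pos [ 0.5539 -0.0296  0.3459] rot [3.1403e+00 3.0000e-04 1.5732e+00] w 0.041 shift [ 0.012 -0.005  0.026] turn 0.014
```

View pics/on.png

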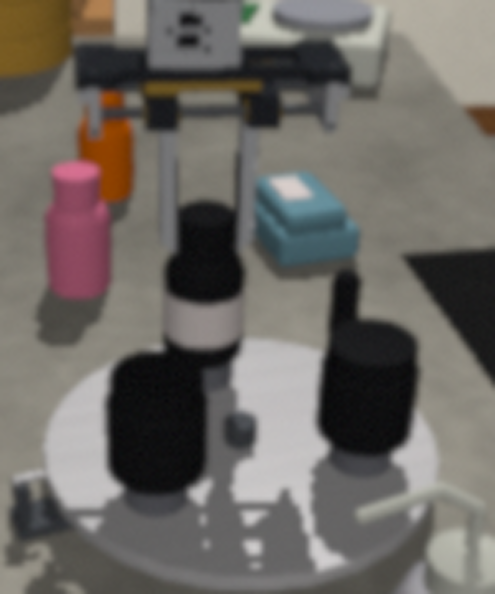

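The bottle is over the seat within about 1 mm. I ease it down the rest and release.

apply_moves(
  moves=[
    [[0,0,0.02,0,1],[0,0,0.03,0,1],[0,0,0.04,0,1],[0,0,0.04,0,1]],
  ],
)

```text
time: 8.02
tool_pos: [0.5539, -0.0296, 0.3445]
ee_rot: [3.139, 0.0, 1.573]
wrist_force: [-1.3, 0.2, 4.8]
width: 0.0415
finger_force: 30.0
```

apply_moves(
  moves=[
    [[0,0,0.04,0,0],[0,0,0.04,0,0],[0,0,0.04,0,0],[0,0,0.04,0,0],[0,0,0.04,0,0],[0,0,0.04,0,0],[0,0,-0.3,0,0],[0,0,-1.0,0,0],[0,0,-1.8,0,0],[0,0,-1.8,0,0]],
  ],
)

```text
time: 9.28
tool_pos: [0.5539, -0.0295, 0.4391]
ee_rot: [3.131, 0.002, 1.573]
wrist_force: [-1.8, 0.0, 0.4]
width: 0.0937
finger_force: 0.0
```

Run:
```python
from h import *
go((.656,-.0313,.43),135)
s=snapshot("top");t=snapshot("side")
a=cv2.resize(t["image"][130:260,200:340],None,fx=2.8,fy=2.8,interpolation=2)
b=cv2.resize(s["image"][130:240,245:345],None,fx=4,fy=3.31,interpolation=2)[:364]
print(a.shape,b.shape)
cv2.imwrite("pics/rel.png",np.hstack([a[:364],b[:364]])[...,::-1])
# knob in side view: top of dark column left of jar
g=t["image"].max(2)[165:200,296:312];print(g)
for X in((.656,-.0313,.122),(.650,-.0313,.122)):print(proj(t,X))
```

```text
t 9.275 pos [ 0.5539 -0.0295  0.4391] rot [3.1313e+00 1.7000e-03 1.5733e+00] w 0.0937 shift [-0.04   2.041  0.181] turn -4.486
(364, 392, 3) (364, 400, 3)
[[ 98  97  97  98  97  98  98  97  97  97  97  97 102 116 125 126]
 [ 96  97  96  97  96  96  97  94  94  93  94  96 108 120 127 128]
 [ 94  93  94  93  91  90  88  87  86  84  85  96 113 125 129 129]
 [ 86  85  84  82  80  80  77  75  73  73  76  93 115 127 130 131]
 [ 75  73  75  74  74  74  72  72  70  69  73  88 111 125 129 129]
 [ 72  71  72  73  74  74  73  70  68  67  70  84 105 121 127 128]
 [ 74  74  75  73  74  73  67  60  54  54  59  75 102 120 126 126]
 [ 78  78  77  80  82  72  58  44  39  39  44  61  90 112 123 126]
 [ 94  94  94  98  97  75  47  32  28  28  31  41  66  95 117 126]
 [119 120 120 118 106  73  36  23  22  25  22  26  47  83 112 125]
 [131 133 131 127 105  65  28  18  19  20  19  18  37  76 111 126]
 [133 134 133 125 100  61  23  14  16  15  17  18  35  76 114 129]
 [135 135 134 125  98  57  22  16  15  17  17  20  36  79 117 133]
 [136 135 134 122  92  53  22  14  14  13  17  18  41  83 121 135]
 [137 1
[... 760 characters left out ...]
 28  29  28  30  28  29  29  28  29]
 [145 141 128  93  53  32  29  31  28  28  29  29  30  30  31  28]
 [145 143 128  90  49  31  28  31  30  30  27  29  29  28  29  27]
 [143 141 126  85  44  32  28  30  29  30  29  29  31  30  31  29]
 [144 139 120  78  39  28  30  29  30  32  31  30  27  29  30  28]
 [151 142 114  71  33  26  29  29  29  29  30  30  29  31  31  28]
 [168 151 112  64  28  22  27  29  31  31  31  31  31  30  31  32]
 [174 150 104  52  20  18  20  26  27  31  31  30  30  30  30  31]
 [171 134  82  34  15  15  15  23  24  25  28  29  29  30  30  32]
 [164 118  60  24  12  13  12  16  17  22  22  25  25  31  28  29]]
[[304.17836063 172.55803339]]
[[301.72729933 172.62712258]]
```

View pics/rel.png

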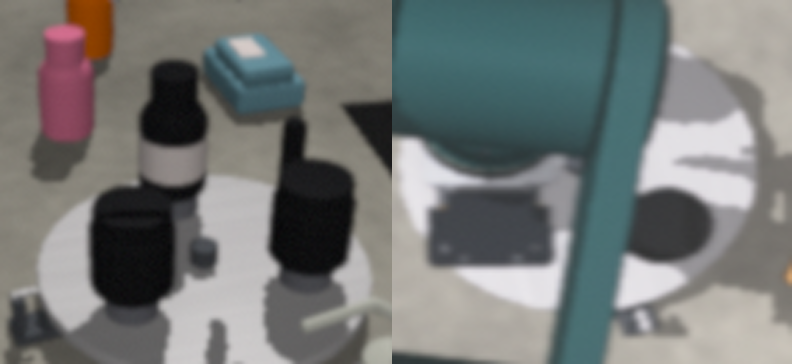

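The side half shows the bottle standing upright on the seat. The top half is blocked by the arm. The knob's side column (304.8, expected 304.2) agrees with (0.657, -0.031).

apply_moves(
  moves=[
    [[0,0.7,0,-1,0],[0,1.4,0,-2,0],[-0.04,2.06,0,-3,0],[-0.04,2.06,0,-4,0],[-0.04,2.06,0,-4.5,0],[-0.04,2.06,0,-4.5,0],[-0.04,2.06,0,-4.5,0]],
  ],
)

```text
time: 10.25
tool_pos: [0.6567, -0.0313, 0.432]
ee_rot: [-3.14, -0.002, 2.357]
wrist_force: [0.1, -1.0, 0.9]
width: 0.0939
finger_force: 0.0
```

```bash
python3 -c "
from h import *
go((.657,-.0315,.288),135);t=snapshot('side')
a=cv2.resize(t['image'][90:240,230:380],None,fx=4,fy=4,interpolation=2)
cv2.imwrite('pics/kn.png',a[...,::-1])
p=telemetry.get_obs()['tool_pos'];print(proj(t,p-[0,0,.199]))"
```

```text
t 10.25 pos [ 0.6567 -0.0313  0.432 ] rot [-3.1404e+00 -1.5000e-03  2.3574e+00] w 0.0939 shift [-7.000e-03  1.000e-03  2.881e+00] turn 0.007
[[308.60627231 129.0862302 ]]
```

Nine pictures have been viewed so far, so I save the last one. Descending on the knob and gripping.

apply_moves(
  moves=[
    [[0,0,0.8,0,0],[0,0,1.6,0,0],[0,0,2.2,0,0],[0,0,2.6,0,0],[0,0,2.88,0,0],[0,0,2.88,0,0],[0,0,2.88,0,1],[0,0,2.88,0,1],[0,0,2.88,0,1],[0,0,2.88,0,1]],
  ],
)

```text
time: 11.55
tool_pos: [0.6569, -0.0313, 0.2896]
ee_rot: [3.141, 0.001, 2.359]
wrist_force: [-0.1, -0.8, 1.1]
width: 0.0571
finger_force: 0.0
```

apply_moves(
  moves=[
    [[0,0,0,0,1],[0,0,0,0,1],[0,0,0,0,1],[0,0,0,0,1],[0,0,0,0,1]],
  ],
)

```text
time: 12.18
tool_pos: [0.6574, -0.0304, 0.2892]
ee_rot: [3.138, 0.001, 2.359]
wrist_force: [3.9, 3.5, -1.9]
width: 0.0212
finger_force: 30.0
```

```bash
cat >> h.py <<'E'
def arc(angs,C=(.571,-.1072),r=.115):
    o=telemetry.get_obs();y=o["ee_rot"][2];p=o["tool_pos"][:2]-C;a0=np.degrees(np.arctan2(p[1],p[0]))
    print("t",o["time"],"ang",a0.round(2),"r",np.hypot(*p).round(4),"F",o["wrist_force"].round(1),"yaw",y)
    R=np.array([[np.cos(y),np.sin(y)],[np.sin(y),-np.cos(y)]])
    for a in angs:
        q=np.radians(a);print(a,(R.T@(r*np.array([np.cos(q),np.sin(q)])-p)/.05).round(3))
E
python3 -c "
from h import *
arc([43,46,50,55,60,65,70,75,79,81])"
```

```text
t 12.175 ang 41.62 r 0.1156 F [ 3.9  3.5 -1.9] yaw 2.359427923179395
43 [ 0.056 -0.009]
46 [ 0.176 -0.007]
50 [ 0.337 -0.015]
55 [ 0.536 -0.041]
60 [ 0.732 -0.084]
65 [ 0.923 -0.143]
70 [ 1.109 -0.22 ]
75 [ 1.287 -0.312]
79 [ 1.424 -0.396]
81 [ 1.49  -0.442]
```

apply_moves(
  moves=[
    [[0.05,0.01,0,0,1],[0.17,0.01,0,0,1],[0.34,0,0,0,1],[0.53,-0.03,0,0,1],[0.73,-0.07,0,0,1],[0.92,-0.13,0,0,1],[1.11,-0.21,0,0,1],[1.29,-0.3,0,0,1],[1.42,-0.39,0,0,1],[1.49,-0.43,0,0,1]],
  ],
)

```text
time: 13.42
tool_pos: [0.588, 0.0068, 0.2891]
ee_rot: [3.141, -0.002, 2.359]
wrist_force: [1.7, 4.4, -0.4]
width: 0.0213
finger_force: 30.0
```

```bash
python3 -c "
from h import *
arc([82,85,89,94,99,104,109,114,118,120])"
```

```text
t 13.425 ang 81.5 r 0.1153 F [ 1.7  4.4 -0.4] yaw 2.3592715505671804
82 [ 0.013 -0.017]
85 [ 0.107 -0.091]
89 [ 0.227 -0.199]
94 [ 0.365 -0.344]
99 [ 0.491 -0.5  ]
104 [ 0.602 -0.667]
109 [ 0.698 -0.843]
114 [ 0.779 -1.027]
118 [ 0.831 -1.179]
120 [ 0.854 -1.256]
```

apply_moves(
  moves=[
    [[0.02,-0.02,0,0,1],[0.11,-0.09,0,0,1],[0.23,-0.19,0,0,1],[0.37,-0.34,0,0,1],[0.5,-0.49,0,0,1],[0.61,-0.66,0,0,1],[0.71,-0.84,0,0,1],[0.79,-1.03,0,0,1],[0.84,-1.18,0,0,1],[0.86,-1.26,0,0,1]],
  ],
)

```text
time: 14.68
tool_pos: [0.513, -0.0086, 0.2891]
ee_rot: [-3.141, -0.001, 2.358]
wrist_force: [-2.7, 4.1, 1.0]
width: 0.0213
finger_force: 30.0
```

```bash
python3 -c "
from h import *
arc([121,123,126,129,132,135,137,137.4])"
```

```text
t 14.675 ang 120.49 r 0.1144 F [-2.7  4.1  1. ] yaw 2.358213238149571
121 [ 0.017 -0.017]
123 [ 0.035 -0.095]
126 [ 0.057 -0.213]
129 [ 0.073 -0.333]
132 [ 0.083 -0.453]
135 [ 0.086 -0.573]
137 [ 0.085 -0.653]
137.4 [ 0.084 -0.669]
```

apply_moves(
  moves=[
    [[0.02,-0.02,0,0,1],[0.04,-0.1,0,0,1],[0.06,-0.21,0,0,1],[0.08,-0.33,0,0,1],[0.09,-0.45,0,0,1],[0.1,-0.57,0,0,1],[0.1,-0.65,0,0,1],[0.1,-0.67,0,0,1],[0.1,-0.67,0,0,1],[0.1,-0.67,0,0,1]],
  ],
)

```text
time: 15.92
tool_pos: [0.487, -0.0289, 0.2891]
ee_rot: [-3.141, 0.002, 2.359]
wrist_force: [2.5, -2.0, -4.7]
width: 0.0214
finger_force: 30.0
```

Run:
```python
from h import *
arc([137.4])
s=snapshot("top");t=snapshot("side")
C=np.array([.571,-.1072]);q=np.radians(197.4);d=np.array([np.cos(q),np.sin(q)])
for r,z in((.085,.057),(.085,.172),(.16,.044),(0,.05)):print(r,proj(t,[*(C+r*d),z]).round(1),proj(s,[*(C+r*d),z]).round(1))
a=cv2.resize(t["image"][120:270,195:345],None,fx=2.66,fy=2.66,interpolation=2)
b=cv2.resize(s["image"][130:240,245:345],None,fx=4,fy=4*.9068,interpolation=2)
cv2.imwrite("pics/end.png",np.hstack([a[:399],b[:399]])[...,::-1])
```

```text
t 15.925 ang 137.0 r 0.1148 F [ 2.5 -2.  -4.7] yaw 2.35855545014385
137.4 [ 0.003 -0.016]
0.085 [[237.3 221.9]] [[300.2 204.9]]
0.085 [[236.4 177.2]] [[305.  202.9]]
0.16 [[205.2 234. ]] [[307.6 228.6]]
0 [[271.8 216.5]] [[291.  178.7]]
```

View pics/end.png

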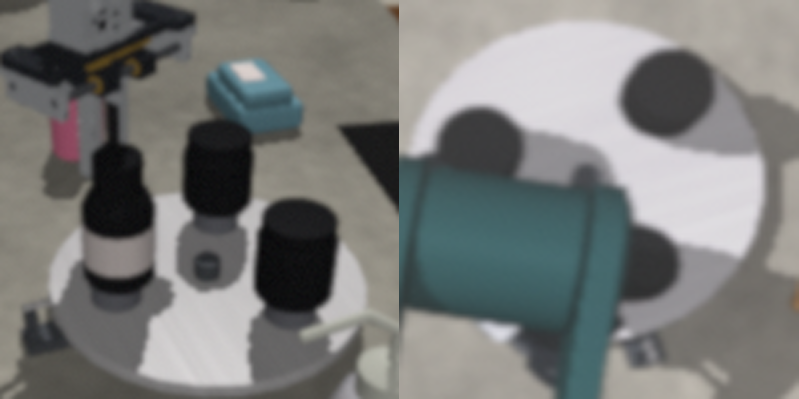

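The side half shows the bottle upright on its seat at about px (239,222), near the pointer line, with both jars standing. The top half shows the two jars at about (312,156) and (265,171), which gives me the disc angle.

Run:
```python
from h import *
s=snapshot("top");g=s["image"].max(2);C=np.array([.571,-.1072])
for (x0,y0,x1,y1),off in(((298,140,330,172),120),((252,155,281,173),-120)):
    n,l,st,c=cv2.connectedComponentsWithStats((g<75).astype(np.uint8)[y0:y1,x0:x1])
    i=1+st[1:,4].argmax();b=st[i];p=c[i]+[x0,y0]
    if off<0: 
        cs=np.argwhere(l==i)[:,::-1];top=b[1]+y0;p=np.array([b[0]+x0+b[2]/2-.5,top+11.])
    X=onz(s,p,.12);r=X[:2]-C;print(b,p.round(1),X.round(4),np.hypot(*r).round(4),"seat angle",(np.degrees(np.arctan2(r[1],r[0]))-off)%360)
# tab
gg=s["image"].astype(int).min(2);print(gg[220:236,296:316])
```

```text
[  4   5  21  22 357] [311.9 155.4] [ 0.6294 -0.1628  0.12  ] 0.0807 seat angle 196.3896198281879
[  3   6  20  12 190] [264.5 172. ] [ 0.5828 -0.0252  0.12  ] 0.0828 seat angle 201.81409948325165
[[ 68  64  67  90 126 151 155 151 147 145 143 138 131 125 121 115 111 110
  111 111]
 [ 68  69  89 130 168 184 174 153 139 134 128 117 107 104 105 109 110 110
  110 110]
 [ 71  82 113 152 178 182 168 142 119 109 105  97  89  91  99 107 109 110
  110 110]
 [ 75  93 121 141 144 138 125 107  92  91 100 102  91  86  96 104 109 108
  110 110]
 [ 77  96 116 120 110  96  89  84  83  95 114 118 101  86  91 102 108 109
  110 110]
 [ 82 107 123 124 114 102  93  90  90 103 121 126 109  90  90 100 108 109
  109 110]
 [ 94 129 145 147 137 121 102  94  91  95 112 125 119  98  89  96 106 110
  110 110]
 [100 137 155 160 152 132 109  94  85  82  98 124 129 108  89  93 104 111
  110 109]
 [103 139 157 163 157 138 117  97  83  76  91 118 128 113  94  93 104 110
  110 109]
 [107 141 157 163 160 146 123 101  86  80  90 111 121 115 102 101 107 110
  111 109]
 [114 143 158 163 162 152 131 110  95  94 104 115 125 125 118 113 113 116
  115 114]
 [121 146 159 163 162 156 142 130 123 123 126 134 142 145 139 133 131 132
  132 131]
 [124 147 158 161 161 159 155 152 151 152 153 155 158 158 156 154 154 154
  155 154]
 [128 148 157 160 160 160 160 160 162 163 164 164 164 163 161 161 162 163
  164 166]
 [134 150 157 158 159 160 160 162 162 163 164 163 163 163 162 162 162 163
  165 168]
 [137 152 156 158 159 159 160 161 162 162 163 163 163 163 162 161 161 163
  164 168]]
```

Jar, knob and pointer angles agree to about 1–2°, against a tolerance of 6.7°. Holding briefly before I hand it in.

apply_moves(
  moves=[
    [[0,0,0,0,1],[0,0,0,0,1],[0,0,0,0,1],[0,0,0,0,1]],
  ],
)

```text
time: 16.58
tool_pos: [0.487, -0.0288, 0.2891]
ee_rot: [-3.141, 0.002, 2.359]
wrist_force: [3.8, -4.1, -5.0]
width: 0.021
finger_force: 30.0
```

```bash
python3 -c "
from bench import ticket
print(ticket.close_job())"
```

```text
the job is handed in; nothing more can be done
None
```

I handed the job in at 16.6 s of robot time: the black bottle stands on its seat, turned to the front within about 2° by my measurements (6.7° allowed), with the knob still gripped at 30 N; no verdict came back.

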